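Load the guarded test cage

TASK

Pull the drop-down door of the test cage fully down, take the square aluminium valve body from the rubber mat and stand it upright in the middle of the steel bed plate inside the cage, without dropping it. Then push the door back up until it is fully shut and throw the switch lever beside the cage all the way away from you. Leave the other parts on the mat and in the cage where they stand.

Things in the scene. Friction and masses are not known exactly. Their poses are not given: they have to be found in the camera images.
- cage: grey test cage fixed on the bench, 340 mm wide, 245 deep. Origin on the bench below the door's hinge line at mid width; x points into the cage, away from the robot; z up. Inner floor 90 mm up, inside 320 wide; sides, roof and back of steel bars; the roof begins 15 mm behind the origin, its frame's underside 203 mm above the floor, top 305 above the bench. A switch pillar stands at its +y side.
- door (a joint): aluminium drop-down front door of the cage, 320 mm wide, 185 mm high, 15 mm thick, hinged on its lower edge; 0 = shut (upright), grows as it comes down toward the robot, stops at 1.1 rad (fully down). It stays where it is left.
- door_handle (a point): middle of the door's T-handle: a round steel bar 16 mm thick and 40 mm long, along the cage's y, both ends free, on a 12 mm post at its middle; it stands 32 mm off the door's outer face and 12 mm below its top edge when shut (173 mm from the hinge line along the door). Moves with the door.
- door_hinge (a point): middle of the door's hinge line, which runs along the cage's y at the door's outer lower edge.
- valve: aluminium valve block 50 (x) by 46 (y) by 54 mm high with a round boss 32 mm across and 12 mm high on top; origin at the centre of its underside, z up. Stands on the 4 mm thick black rubber mat, beside a round canister; 0.2 to 0.4 kg.
- bed: bed plate: flat steel plate 64 (x) by 100 (y) by 10 mm thick, fixed on the cage's inner floor on one side of it, close behind the door; origin at the centre of its underside, axes along the cage's.
- switch (a joint): steel toggle lever on a black block on top of the switch pillar; 0 = leaning toward the robot, 1.0 rad = thrown all the way, leaning away from it. Stays where it is left.
- switch_tip (a point): tip of the switch lever, 70 mm above its pivot; swings along the cage's x.
- hub: round steel hub, flange 64 mm across, 50 mm high, standing on the cage's floor beside the bed plate; origin at the centre of its underside. To be left alone.
- canister: round canister 56 mm across, 75 mm high, standing on the mat with the valve body; origin at the centre of its underside. To be left alone.

How it is judged:
By the outcome, as a careful person would: the job done as asked, in the order asked, and still so for the second after the job is handed in, with the robot touching nothing.
It also fails if it takes over 72 s, if anything falls off the work surface, if the arm or the gripper's body presses on something with over 40 N, if the wrist force passes 120 N, or if a joint passes its speed limit or range.

ROBOT

A 6-joint arm with a two-finger parallel gripper is mounted at the origin on the work surface. World frame = base frame: x ahead of the robot, y to its left, z up, the work surface at z = 0. Lengths are in m, angles in rad, forces in N, time in s.
With the tool pointing down it reaches from about 0.325 to 0.9 m from the base axis. Payload 3.5 kg.
Tool frame: the origin (TCP) lies at the very end of the fingers, on their centre line; the grasp point (between the pads) lies 19 mm behind it (manip.pinch_z is the distance from the TCP to the grasp point, in m); z points along the fingers, y is the line along which they close (so a half turn about z gives the same grasp; the last joint's range is limited). The gripper opens to 85 mm and grips with 20 to 120 N. Pads are 22 mm wide; open, the fingers measure 114 mm over their backs; the gripper's body (76 mm by 85 mm) begins 54 mm behind the grasp point. The pads swing forward as they close: fully open they stand 13 mm farther back than shut.
Start: joints at [1.187, 0.276, -0.026, 1.268, 0, 1.467], TCP at [0.173, 0.601, 0.231] pointing down, gripper open.
Joint ranges: [-3.12, 3.12], [-0.85, 1.88], [-1.08, 1.24], [-1.95, 2.15], [-1.57, 1.53], [-3.14, 3.14]. Speed limits (rad/s): [2.57, 2.57, 3.14, 3.14, 3.14, 3.14].

INTERFACE

Orientations are given as [roll, pitch, yaw] about the fixed x, y, z axes, in that order (R = Rz(yaw) Ry(pitch) Rx(roll)).
In Python, from plant import manip gives the robot as it stands.
- The arm moves only by the tool step_arm, never from a script. Its argument "increments" is one flat list of numbers, 6 for each row, row after row: the shift along the tool's x, y, z in m, then the turn, a rotation vector about the tool's x, y, z in rad. A call has 1 to 20 rows; each row is the pose to reach, as a shift and turn from the pose commanded when the call began, along the tool's axes at that moment; what a row does not reach only later rows make up. A row lasts 1/8 s, in which the tool goes at most 62.5 mm and 10.7 degrees, less where a joint would pass 70% of its speed; a pose out of reach is approached as far as the arm can. A call with a gripper value outside its range is refused whole. "grip" is the finger opening in m, from 0 to 0.0854, set as the call begins (left out, the last holds). The fingers move at their own pace and stop on an object; "force" is the grip in N (left out, the last holds). Time passes only in rows, so rows that repeat a pose let the fingers close. It gives the time, the measured TCP pose, the force, the opening and the grip force at its end, in the units of the state.
- manip.sense(): the state, without advancing time (a new reading comes with each control period).
- manip.get_image(name): name is "scene" or "top" or "wrist"; returns a dict with "image" (420x560x3 uint8, red, green, blue), "fx", "fy", "cx", "cy" (pixels), "cam_to_world" (4x4, takes a point from camera to world coordinates). Camera axes: x right, y up, looking along -z (the intrinsics and any distortion apply to the point x, -y, -z); pixel columns grow to the right and rows downward; lengths in m; the calibration is good to about 2 mm. A picture is of the moment at which its call begins. There is no depth.
- manip.sign_off(): hands the job in; it is judged then, once.
Trained networks look in a picture, given as the dict that the camera call returned (one of the last four; its "shot" number tells which), for a name from the list of things; names that differ only in an ending like _2 or _b are one class to them, and where a whole thing is asked for, a point or a joint stands for the part that bears it (a point fixed in the world has none). Each returns a list of dicts, best first, with "conf" (0 to 1); they miss things now and then, are a little off and sometimes report something else, mostly with a low value. They report only what shows in the picture. A call takes as long as a camera call.
- manip.cut_out(picture, thing): "pixels" (420x560 bool, what is visible of it) and "extent" ([left, top, width, height] in pixels, round what is visible of it).
The state is a dict: "time": time; "qpos": joint angles; "joint_vel": joint speeds; "effort": joint torques, N m; "ee_pos": TCP position; "orientation": TCP orientation; "force": force on the tool from outside, world axes, zero at the start; "wrist_torque": the same for the moment, N m; "grip_width": finger opening in m; "gripper_force": force on a finger pad.
Only numpy, scipy, OpenCV 4.12 (cv2) and the standard library are available. Lean on these libraries where they do the work, as an engineer would, in place of code of your own. Each camera call takes 0.05 s, during which the arm holds its last target. There are 200 camera calls.

## Working session

There is one attempt and no reset: what is moved stays moved. The work goes in short steps, Python scripts to look and compute and a tool call to move; the robot and the scene stay as the last step left them, time stands still between calls to the robot, and variables do not carry over. Pictures are saved under pics/ and viewed, at most 10 in all, crops included, and the job is handed in when it is done.

Besides the shell and the picture viewer there is one more tool, called after "Emit:" as name(argument=value, ...) on one line, values as JSON. step_arm: Moves the arm, as the interface text tells. Its arguments: {"type":"object","properties":{"increments":{"type":"array","items":{"type":"number"}},"grip":{"type":"number"},"force":{"type":"number"}},"required":["increments"]}

```bash
ls; mkdir -p pics; python3 - <<'E'
from plant import manip
import cv2,numpy as np
s=manip.sense(); print({k:np.round(v,3) for k,v in s.items()})
for n in ["scene","top"]:
    p=manip.get_image(n); cv2.imwrite(f"pics/{n}0.png",cv2.cvtColor(p["image"],cv2.COLOR_RGB2BGR))
    print(n,p["fx"],p["cx"],p["cy"],[k for k in p],np.round(p["cam_to_world"],3).tolist())
    for t in ["cage","door","door_handle","valve","bed","switch","switch_tip","hub","canister"]:
        try: print(t,[(d["extent"],round(d["conf"],2)) for d in manip.cut_out(p,t)[:2]])
        except Exception as e: print(t,e)
E
```

```text
pics
{'time': np.float64(0.0), 'qpos': array([ 1.187,  0.277, -0.028,  1.268, -0.   ,  1.467]), 'joint_vel': array([-0.001, -0.002, -0.   , -0.   ,  0.   ,  0.   ]), 'effort': array([-1.0000e-03, -4.4551e+01,  2.9520e+01,  1.6000e-02, -0.0000e+00,
       -0.0000e+00]), 'ee_pos': array([0.173, 0.6  , 0.23 ]), 'orientation': array([-3.139, -0.   ,  2.861]), 'force': array([-0.77 ,  0.114,  0.046]), 'wrist_torque': array([ 0.025,  0.011, -0.033]), 'gripper_force': np.float64(0.0), 'grip_width': np.float64(0.085)}
scene 430.8319751599444 285.05797780484136 211.01774862799343 ['image', 'fx', 'fy', 'cx', 'cy', 'cam_to_world', 'shot'] [[-0.665, -0.598, 0.447, 1.063], [0.747, -0.545, 0.381, 0.404], [0.016, 0.587, 0.809, 1.072], [0.0, 0.0, 0.0, 1.0]]
cage [([170.4, 176.1, 223.3, 234.0], 0.97)]
door [([254.4, 182.5, 116.6, 108.4], 0.85)]
door_handle [([255.0, 185.1, 114.0, 103.9], 0.64)]
valve [([220.1, 144.9, 21.0, 21.7], 0.86)]
bed [([245.8, 237.8, 41.4, 39.5], 0.74)]
switch [([375.4, 264.6, 15.7, 27.4], 0.74), ([254.2, 182.9, 115.1, 108.5], 0.63)]
switch_tip [([378.2, 265.7, 12.4, 23.8], 0.74)]
hub [([304.3, 278.6, 26.6, 24.6], 0.73)]
canister [([189.0, 166.4, 23.7, 26.0], 0.67)]
top 388.4068806637331 275.59252808008137 209.16707441306252 ['image', 'fx', 'fy', 'cx', 'cy', 'cam_to_world', 'shot'] [[0.0, 0.987, -0.163, 0.411], [-1.0, 0.003, 0.013, -0.04], [0.013, 0.163, 0.986, 1.052], [0.0, 0.0, 0.0, 1.0]]
cage [([115.1, 56.1, 183.0, 160.0], 0.64)]
door []
door_handle [([136.5, 175.6, 153.0, 31.2], 0.84)]
valve [([377.5, 253.8, 26.3, 17.1], 0.63)]
bed [([235.1, 168.0, 44.3, 9.3], 0.77)]
switch [([110.1, 188.3, 18.7, 11.5], 0.7), ([137.1, 174.0, 153.5, 31.3], 0.43)]
switch_tip [([116.2, 189.4, 14.6, 8.5], 0.7)]
hub [([173.5, 172.1, 30.6, 10.1], 0.73)]
canister [([379.6, 196.3, 28.2, 22.6], 0.72), ([235.0, 163.7, 44.9, 15.8], 0.29)]
```

View pics/scene0.png

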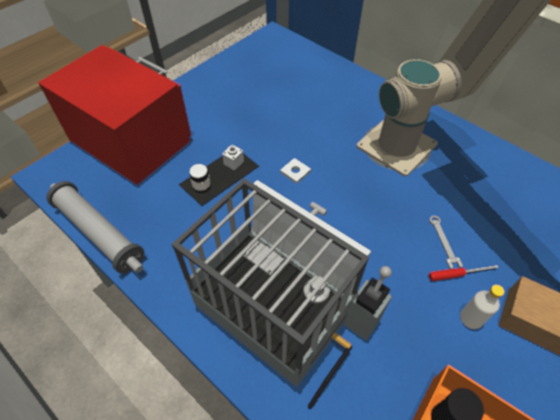

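View pics/top0.png

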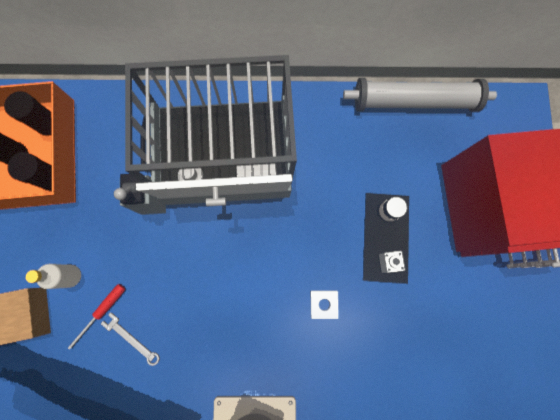

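The scene picture shows the cage at about (270,280) with its door shut, the switch ball at (385,271), the valve at (233,155) and the canister at (200,177). In the top picture the cage spans (125–295, 55–210), the handle is at (216,201), the valve at (394,262) and the switch ball at (120,194).

```bash
cat > h.py <<'E'
from plant import manip
import cv2,numpy as np
def proj(p,X):
    T=np.linalg.inv(p["cam_to_world"]); c=(T[:3,:3]@np.atleast_2d(X).T).T+T[:3,3]
    return np.c_[p["cx"]+p["fx"]*c[:,0]/-c[:,2], p["cy"]+p["fy"]*-c[:,1]/-c[:,2]]
def ray(p,u,v):
    d=np.array([(u-p["cx"])/p["fx"],-(v-p["cy"])/p["fy"],-1.]); T=p["cam_to_world"]
    return T[:3,3],T[:3,:3]@d
def atz(p,u,v,z):
    o,d=ray(p,u,v); return o+d*(z-o[2])/d[2]
def tri(p1,uv1,p2,uv2):
    A=np.zeros((3,3));b=np.zeros(3);R=[]
    for p,uv in((p1,uv1),(p2,uv2)):
        o,d=ray(p,*uv);d=d/np.linalg.norm(d);M=np.eye(3)-np.outer(d,d);A+=M;b+=M@o;R.append((o,M))
    X=np.linalg.solve(A,b); return X,[np.linalg.norm(M@(X-o)) for o,M in R]
def mask(p,t):
    r=manip.cut_out(p,t); return r[0] if r else None
E
python3 - <<'E'
from h import *
P={n:manip.get_image(n) for n in("top","scene")}
np.save("P0.npy",P,allow_pickle=True)
bgr={n:cv2.cvtColor(P[n]["image"],cv2.COLOR_RGB2BGR) for n in P}
def crop(n,x,y,w,h,s): return cv2.resize(bgr[n][y:y+h,x:x+w],None,fx=s,fy=s,interpolation=cv2.INTER_CUBIC)
c=np.zeros((600,800,3),np.uint8)
a=crop("top",105,48,200,170,3);c[:510,:600]=a
b=crop("top",370,240,50,50,4);c[:200,600:]=b
b=crop("scene",205,130,50,50,4);c[200:400,600:]=b
b=crop("scene",365,255,50,50,4);c[400:600,600:]=b
cv2.imwrite("pics/crop1.png",c)
a=crop("scene",165,170,230,215,2.75);cv2.imwrite("pics/crop2.png",a)
for t in ["valve","canister","switch_tip","bed","hub"]:
    mm={}
    for n in P:
        r=mask(P[n],t); e=r["extent"]; ys,xs=np.nonzero(r["pixels"]); mm[n]=(xs.mean(),ys.mean())
    print(t,mm,tri(P["top"],mm["top"],P["scene"],mm["scene"]))
E
```

```text
valve {'top': (np.float64(391.54446854663775), np.float64(262.13015184381777)), 'scene': (np.float64(233.25787965616047), np.float64(157.5243553008596))} (array([ 0.44062862, -0.35540764,  0.03207839]), [np.float64(0.0004289103709104093), np.float64(0.0004289103709103383)])
canister {'top': (np.float64(391.89272727272726), np.float64(209.3090909090909)), 'scene': (np.float64(200.02857142857144), np.float64(178.71020408163264))} (array([ 0.57895728, -0.35999938,  0.04203705]), [np.float64(0.00038878145683927175), np.float64(0.00038878145683927733)])
switch_tip {'top': (np.float64(120.8943661971831), np.float64(192.92253521126761)), 'scene': (np.float64(383.13142857142856), np.float64(276.70285714285717))} (array([0.58317371, 0.28348124, 0.22656953]), [np.float64(0.0005491077478951058), np.float64(0.0005491077478950346)])Traceback (most recent call last):
  File "<stdin>", line 16, in <module>
TypeError: 'NoneType' object is not subscriptable
```

View pics/crop1.png

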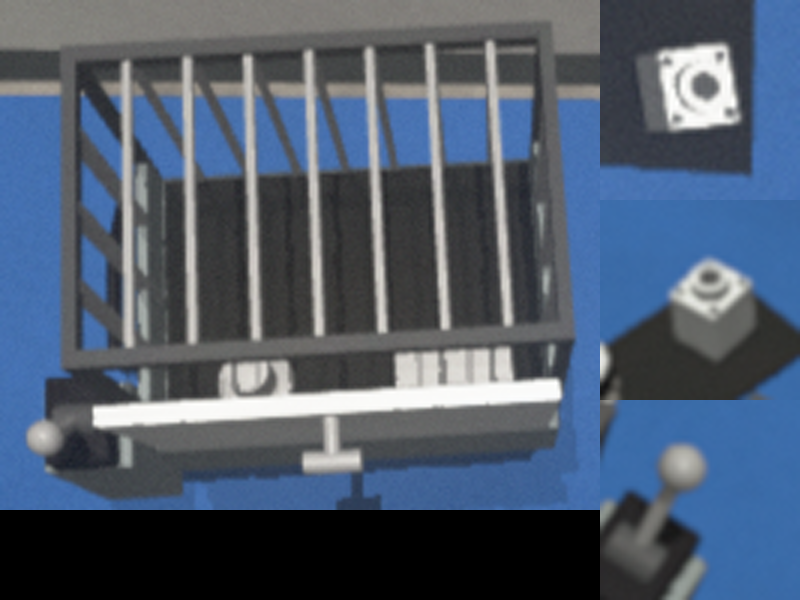

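View pics/crop2.png

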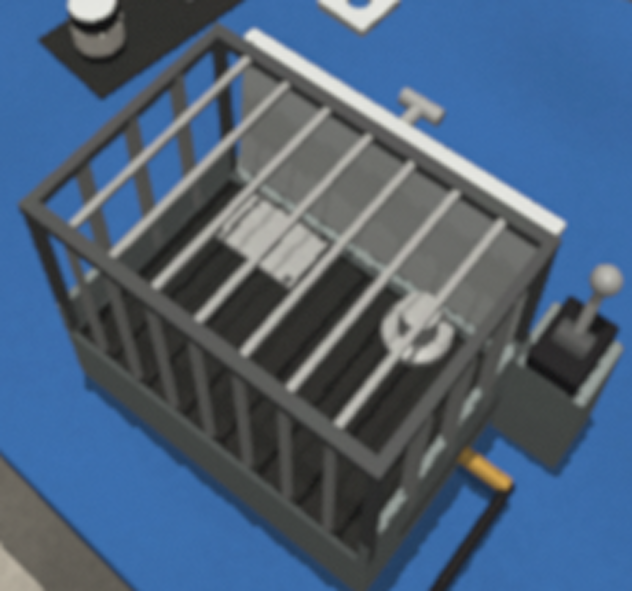

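The crops show the roof corners, the handle bar at top crop (332,461), the ball at (45,437), the bed plate at scene crop (217–330, 192–285), and the valve's top face in the insets. Next I fit poses to these.

```bash
cat > fit.py <<'E'
from h import *
from scipy.optimize import least_squares
P=np.load("P0.npy",allow_pickle=True).item()
t,s=P["top"],P["scene"]
ct=lambda u,v:(105+u/3,48+v/3); cs=lambda u,v:(165+u/2.75,170+v/2.75)
it=lambda u,v:(370+(u-600)/4,240+v/4); is_=lambda u,v:(205+(u-600)/4,130+(v-200)/4)
def W(q,L):
    c,n=np.cos(q[2]),np.sin(q[2]);L=np.atleast_2d(L)
    return np.c_[q[0]+c*L[:,0]-n*L[:,1],q[1]+n*L[:,0]+c*L[:,1],L[:,2]]
def fit(q0,obs):
    f=lambda q:np.concatenate([(proj(p,W(q,L))[0]-uv) for p,L,uv in obs])
    r=least_squares(f,q0,loss="soft_l1"); print(np.round(r.x,4),"res",np.round(r.fun,1).tolist()); return r.x
z=.305
cage=fit([.57,.1,0],[(t,(.245,.17,z),ct(62,48)),(t,(.245,-.17,z),ct(551,22)),(t,(.015,.17,z),ct(63,368)),(t,(.015,-.17,z),ct(573,342)),
 (s,(.015,-.17,z),cs(218,27)),(s,(.245,-.17,z),cs(22,205)),(s,(.245,.17,z),cs(378,470)),(s,(.015,.17,z),cs(563,240)),(t,(-.032,0,.263),ct(332,461)),(s,(-.032,0,.263),cs(421,106))])
z=.058
v0=fit([.44,-.355,0],[(t,(.025,.023,z),it(660,48)),(t,(.025,-.023,z),it(730,43)),(t,(-.025,-.023,z),it(740,122)),(t,(-.025,.023,z),it(668,130)),
 (s,(-.025,.023,z),is_(752,285)),(s,(-.025,-.023,z),is_(712,258)),(s,(.025,.023,z),is_(715,312)),(s,(.025,-.023,z),is_(672,290))])
print("ball",tri(t,ct(45,437),s,(385.5,272)),"handle",tri(t,ct(332,461),s,cs(421,106)))
c,n=np.cos(cage[2]),np.sin(cage[2]);Rt=np.array([[c,n],[-n,c]])
for uv in [(250,192),(330,240),(292,285),(217,232)]:
    X=atz(s,*cs(*uv),.1);print("bed",Rt@(X[:2]-cage[:2]))
X=atz(s,*cs(418,328),.105);print("hub",Rt@(X[:2]-cage[:2]))
b=tri(t,ct(45,437),s,(385.5,272))[0];print("ball local",Rt@(b[:2]-cage[:2]))
E
python3 fit.py
```

```text
[0.6043 0.0773 0.0638] res [-0.7, 0.3, 0.2, 0.6, -1.0, 1.5, 0.9, 0.2, 0.3, -2.4, -1.5, -1.2, 0.3, 2.9, -0.1, -0.5, -0.4, -7.1, -3.8, 3.7]
[ 0.4407 -0.3557  0.0695] res [-0.4, 0.7, -0.1, 0.7, -0.2, 0.7, -0.2, -0.0, -0.1, -0.5, -0.8, -0.1, -1.2, 1.7, -1.2, 0.6]
ball (array([0.57822791, 0.28158783, 0.23913085]), [np.float64(0.0008513291180501522), np.float64(0.0008513291180500649)]) handle (array([0.55763212, 0.07436794, 0.26174267]), [np.float64(0.00023903735291476964), np.float64(0.00023903735291491888)])
bed [ 0.03578692 -0.12817936]
bed [ 0.02951578 -0.03496336]
bed [ 0.08849641 -0.03309616]
bed [ 0.08913381 -0.12372464]
hub [0.05383217 0.08366788]
ball local [-0.01304137  0.20556717]
```

```bash
cat >> fit.py <<'E'
print("----")
for a,b in [((63,368),(563,240)),((573,342),(218,27)),((62,48),(378,470)),((551,22),(22,205))]:
    X,e=tri(t,ct(*a),s,cs(*b)); print("roof",np.round(X,4),np.round(e,4),Rt@(X[:2]-cage[:2]))
# door top outer edge ends in top view / scene
for a,b in [((94,425),(562,232)),((560,398),(248,33))]:
    for zz in (.275,): 
        X=atz(t,*ct(*a),zz);Y=atz(s,*cs(*b),zz);print("doortop",Rt@(X[:2]-cage[:2]),Rt@(Y[:2]-cage[:2]))
E
python3 fit.py | sed -n '/----/,$p'
```

```text
----
roof [0.6106 0.2475 0.3052] [0.0016 0.0016] [0.01707176 0.16949258]
roof [ 0.6324 -0.0903  0.2992] [0.0002 0.0002] [ 0.01729709 -0.16901115]
roof [0.8359 0.2594 0.3099] [0.0002 0.0002] [0.24266489 0.16697855]
roof [ 0.8601 -0.0747  0.3041] [0.002 0.002] [ 0.24549745 -0.16798475]
doortop [-0.01459524  0.15813371] [-0.00773829  0.1615313 ]
doortop [-0.0148873  -0.15914687] [-0.00831915 -0.1589435 ]
```

```bash
cat >> h.py <<'E'
from scipy.spatial.transform import Rotation as Ro
C=np.array([.6043,.0773]);CY=.0638
def cw(x,y,z): # cage local -> world
    c,s=np.cos(CY),np.sin(CY); return np.array([C[0]+c*x-s*y,C[1]+s*x+c*y,z])
def Rt(a,yaw=CY):
    a=np.radians(a);z=np.array([np.cos(a)*np.cos(yaw),np.cos(a)*np.sin(yaw),-np.sin(a)]);y=np.array([-np.sin(yaw),np.cos(yaw),0])
    return np.c_[np.cross(y,z),y,z]
def inc(g,R,off=.019): # row bringing the point `off` behind the TCP to g
    s=manip.sense();R0=Ro.from_euler("xyz",s["orientation"]).as_matrix();p0=np.array(s["ee_pos"])
    p=np.asarray(g)+R[:,2]*off
    return np.round(np.r_[R0.T@(p-p0),Ro.from_matrix(R0.T@R).as_rotvec()],4).tolist()
def handle(th): return cw(-.032*np.cos(th)-.173*np.sin(th),0,.09+.173*np.cos(th)-.032*np.sin(th))
E
python3 - <<'E'
from h import *
print([k for k in dir(manip) if k[0]!="_"])
for th in(0,.08,.1,1.1):print(th,handle(th))
R=Rt(40);H=np.array([.5576,.0744,.2617])
print(inc(H-R[:,2]*.09,R))
E
```

```text
['Unreachable', 'cut_out', 'get_image', 'pinch_z', 'sense', 'sign_off']
0 [0.5723651  0.07525978 0.263     ]
0.08 [0.55867013 0.07438486 0.25988942]
0.1 [0.5552886  0.07416882 0.25894105]
1.1 [0.43594926 0.06654463 0.13995349]
[-0.4639, -0.4174, -0.076, -0.1503, -0.8638, -0.3224]
```

Emit:
step_arm(increments=[-0.464, -0.417, -0.076, -0.15, -0.864, -0.322, -0.464, -0.417, -0.076, -0.15, -0.864, -0.322, -0.464, -0.417, -0.076, -0.15, -0.864, -0.322, -0.464, -0.417, -0.076, -0.15, -0.864, -0.322, -0.464, -0.417, -0.076, -0.15, -0.864, -0.322, -0.464, -0.417, -0.076, -0.15, -0.864, -0.322, -0.464, -0.417, -0.076, -0.15, -0.864, -0.322, -0.464, -0.417, -0.076, -0.15, -0.864, -0.322, -0.464, -0.417, -0.076, -0.15, -0.864, -0.322, -0.464, -0.417, -0.076, -0.15, -0.864, -0.322, -0.464, -0.417, -0.076, -0.15, -0.864, -0.322, -0.464, -0.417, -0.076, -0.15, -0.864, -0.322, -0.464, -0.417, -0.076, -0.15, -0.864, -0.322])

```text
time: 3.12
ee_pos: [0.5025, 0.0731, 0.3063]
orientation: [3.141, 0.871, -3.075]
force: [0.4, 0.5, -0.3]
grip_width: 0.0853
gripper_force: 0.0
```

```bash
python3 - <<'E'
from h import *
p=manip.get_image("wrist"); im=cv2.cvtColor(p["image"],cv2.COLOR_RGB2BGR)
H=np.array([.5576,.0744,.2617]);d=cw(0,.02,0)-cw(0,0,0)
for X,c in((H,(0,0,255)),(H+d,(0,255,0)),(H-d,(0,255,0))):
    uv=proj(p,X)[0];print(uv);cv2.drawMarker(im,tuple(int(round(v)) for v in uv),c,0,12,1)
cv2.imwrite("pics/w1.png",im);R=Rt(40);print(inc(H,R),inc(handle(.08),R))
E
```

```text
[273.19860501 227.05065953]
[303.24047614 227.05957031]
[243.14726301 227.04174594]
[-0.0012, -0.0029, 0.0899, 0.0029, -0.0011, 0.0023] [-0.0005, -0.0029, 0.0919, 0.0029, -0.0011, 0.0023]
```

View pics/w1.png

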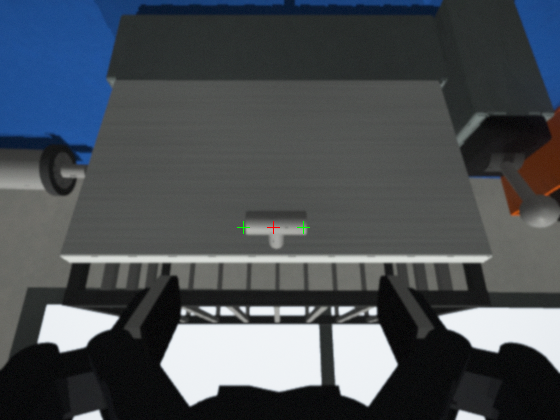

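The wrist view shows the handle bar at (246–306, 212–235), within 2–3 mm of the prediction. I'm moving in and clasping its ends.

Emit:
step_arm(increments=[0.001, -0.001, 0.03, 0, 0, 0, 0.001, -0.001, 0.06, 0, 0, 0, 0.001, -0.001, 0.08, 0, 0, 0, 0.001, -0.001, 0.091, 0, 0, 0, 0.001, -0.001, 0.091, 0, 0, 0])

```text
time: 3.8
ee_pos: [0.572, 0.0763, 0.2471]
orientation: [-3.142, 0.871, -3.075]
force: [-0.5, -0.1, -0.9]
grip_width: 0.0853
gripper_force: 0.0
```

Emit:
step_arm(increments=[0, 0, 0, 0, 0, 0, 0, 0, 0, 0, 0, 0, 0, 0, 0, 0, 0, 0, 0, 0, 0, 0, 0, 0, 0, 0, 0, 0, 0, 0, 0, 0, 0, 0, 0, 0], grip=0.03, force=40)

```text
time: 4.55
ee_pos: [0.5726, 0.0759, 0.2494]
orientation: [3.138, 0.875, -3.078]
force: [-5.6, 3.4, 3.5]
grip_width: 0.0392
gripper_force: 41.2
```

```bash
cat > arc.py <<'E'
from h import *
import sys
a,b,n=map(float,sys.argv[1:4]); s=manip.sense()
R0=Ro.from_euler("xyz",s["orientation"]).as_matrix()
print(s["ee_pos"],s["force"],s["grip_width"],s["gripper_force"], "grasp",s["ee_pos"]-.019*0-R0[:,2]*.019)
for th in np.linspace(a,b,int(n)+1)[1:]: print(np.round(R0.T@(handle(th)-handle(a)),3).tolist())
E
python3 arc.py .08 1.1 15
```

```text
[0.57263553 0.07586883 0.2494312 ] [-5.60160879  3.41474804  3.46638339] 0.03918965649753045 41.221187710762024 grasp [0.55808442 0.0748787  0.26160843]
[0.01, 0.0, -0.007]
[0.02, 0.0, -0.012]
[0.031, 0.0, -0.017]
[0.042, 0.0, -0.022]
[0.054, 0.0, -0.025]
[0.065, 0.0, -0.028]
[0.077, 0.0, -0.03]
[0.089, 0.0, -0.032]
[0.101, 0.0, -0.032]
[0.113, 0.0, -0.032]
[0.125, 0.0, -0.03]
[0.137, 0.0, -0.028]
[0.148, 0.0, -0.025]
[0.16, 0.0, -0.022]
[0.171, 0.0, -0.018]
```

Clasped (opening 39 mm = bar length). Pulling along the arc.

Emit:
step_arm(increments=[0.01, 0, -0.007, 0, 0, 0, 0.02, 0, -0.012, 0, 0, 0, 0.031, 0, -0.017, 0, 0, 0, 0.042, 0, -0.022, 0, 0, 0, 0.054, 0, -0.025, 0, 0, 0, 0.065, 0, -0.028, 0, 0, 0, 0.077, 0, -0.03, 0, 0, 0])

```text
time: 5.42
ee_pos: [0.5018, 0.0712, 0.2111]
orientation: [3.139, 0.879, -3.077]
force: [7.7, 6.1, -2.7]
grip_width: 0.0391
gripper_force: 42.4
```

```bash
python3 arc.py .556 1.1 8;python3 -c "
from h import *
print(handle(.5),handle(.556))"
```

```text
[0.50184571 0.07124424 0.2111377 ] [ 7.72487653  6.14056765 -2.68161907] 0.03909911368142548 42.397937178611755 grasp [0.48724658 0.07024874 0.22325688]
[0.012, 0.0, -0.001]
[0.024, 0.0, -0.002]
[0.036, 0.0, -0.001]
[0.048, 0.0, -0.0]
[0.06, 0.0, 0.002]
[0.071, 0.0, 0.005]
[0.083, 0.0, 0.008]
[0.094, 0.0, 0.012]
[0.49350262 0.07022152 0.22648017] [0.48605295 0.06974559 0.22005217]
```

Emit:
step_arm(increments=[0.012, 0, -0.001, 0, 0, 0, 0.024, 0, -0.002, 0, 0, 0, 0.036, 0, -0.001, 0, 0, 0, 0.048, 0, 0, 0, 0, 0, 0.06, 0, 0.002, 0, 0, 0, 0.071, 0, 0.005, 0, 0, 0, 0.083, 0, 0.008, 0, 0, 0, 0.093, 0, 0.011, 0, 0, 0, 0.097, 0, 0.012, 0, 0, 0, 0.097, 0, 0.012, 0, 0, 0])

```text
time: 6.68
ee_pos: [0.4769, 0.0692, 0.1591]
orientation: [-3.127, 0.817, -3.081]
force: [-56.9, -12.1, 35.3]
grip_width: 0.0396
gripper_force: 66.6
```

```bash
python3 - <<'E'
from h import *
s=manip.sense();R0=Ro.from_euler("xyz",s["orientation"]).as_matrix()
g=s["ee_pos"]-R0[:,2]*.019;print(g,handle(1.0),handle(1.05),handle(1.1),s["force"])
E
```

```text
[0.46309341 0.06867051 0.17212576] [0.4417672  0.06691631 0.15654523] [0.43865121 0.06671724 0.14832225] [0.43594926 0.06654463 0.13995349] [-56.93791592 -12.10368255  35.32561438]
```

```bash
python3 - <<'E'
from h import *
s=manip.sense();print(np.round(s["qpos"],3),s["wrist_torque"],s["effort"])
p=manip.get_image("scene"); im=cv2.cvtColor(p["image"],cv2.COLOR_RGB2BGR)
cv2.imwrite("pics/s2.png",cv2.resize(im[80:330,150:450],None,fx=2.4,fy=2.4))
E
```

```text
[-0.015 -0.343 -1.077  0.02   0.041 -0.052] [-1.71893498  3.13789266 -1.87937188] [ 2.45424941  3.43829893 29.26318824 -9.71862763  3.44568394 -0.17343666]
```

View pics/s2.png

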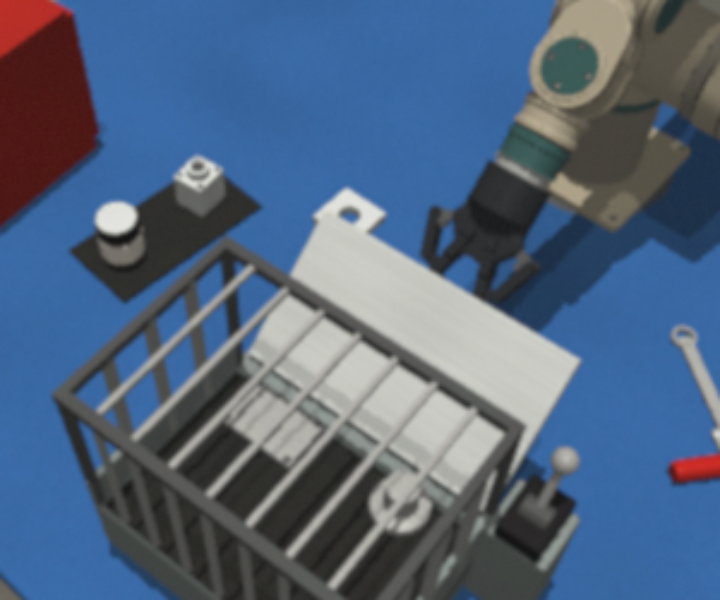

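The picture shows the door about 0.85 rad down with the fingers on the handle. Joint 3 is at its limit, so I'll back up slightly and continue with a steeper tool.

Emit:
step_arm(increments=[-0.02, 0, -0.002, 0, 0, 0, -0.04, 0, -0.006, 0, 0, 0, -0.04, 0, -0.006, 0, 0, 0])

```text
time: 7.1
ee_pos: [0.4998, 0.0708, 0.1906]
orientation: [-3.129, 0.816, -3.081]
force: [-14.3, -11.1, 6.8]
grip_width: 0.0389
gripper_force: 62.0
```

```bash
python3 - <<'E'
from h import *
s=manip.sense();R0=Ro.from_euler("xyz",s["orientation"]).as_matrix()
g=s["ee_pos"]-R0[:,2]*.019
from scipy.optimize import minimize_scalar
r=minimize_scalar(lambda t:np.linalg.norm(handle(t)-g),bounds=(0,1.1),method="bounded");print(np.round(s["qpos"],3),g,r.x,r.fun)
th=r.x
for t,a in zip(np.linspace(th,1.1,9)[1:],[47,52,57,61,64,65,65,65]): print(round(t,2),inc(g+handle(t)-handle(th),Rt(a)))
E
```

```text
[-0.01  -0.346 -0.996  0.106  0.039 -0.048] [0.48596472 0.07020206 0.20363932] 0.6236281918434085 0.01172648076808831
0.68 [0.0117, 0.0003, 0.0002, -0.015, 0.0653, -0.0027]
0.74 [0.0238, 0.0002, 0.0008, -0.0149, 0.1526, -0.0033]
0.8 [0.0358, 0.0002, 0.002, -0.0148, 0.2398, -0.004]
0.86 [0.0473, 0.0002, 0.0037, -0.0146, 0.3096, -0.0045]
0.92 [0.0584, 0.0002, 0.006, -0.0145, 0.362, -0.0049]
0.98 [0.0687, 0.0003, 0.0092, -0.0145, 0.3795, -0.005]
1.04 [0.0784, 0.0003, 0.013, -0.0145, 0.3795, -0.005]
1.1 [0.0879, 0.0004, 0.0175, -0.0145, 0.3795, -0.005]
```

```bash
python3 - <<'E'
from h import *
print(inc(handle(.6236),Rt(65)))
E
```

```text
[0.0069, -0.0004, -0.0131, -0.0145, 0.3795, -0.005]
```

Emit:
step_arm(increments=[0, 0, 0, 0, 0, 0, 0, 0, 0, 0, 0, 0, 0.003, 0, -0.006, -0.006, 0.15, -0.002, 0.005, 0, -0.01, -0.01, 0.28, -0.003, 0.007, 0, -0.013, -0.0145, 0.38, -0.005, 0.007, 0, -0.013, -0.0145, 0.38, -0.005], grip=0.06)

```text
time: 7.85
ee_pos: [0.4912, 0.0741, 0.1994]
orientation: [3.135, 0.447, -3.071]
force: [0.8, 0.3, 0.4]
grip_width: 0.0601
gripper_force: 0.0
```

Emit:
step_arm(increments=[0, 0, 0, 0, 0, 0, 0, 0, 0, 0, 0, 0, 0, 0, 0, 0, 0, 0, 0, 0, 0, 0, 0, 0], grip=0.03)

```text
time: 8.35
ee_pos: [0.4871, 0.0704, 0.1964]
orientation: [-3.139, 0.443, -3.073]
force: [-2.6, -9.3, 3.3]
grip_width: 0.0391
gripper_force: 39.9
```

```bash
python3 arc.py .6236 1.1 8; python3 -c "
from h import *
print(handle(.6236),inc(handle(1.1),Rt(65)))"
```

```text
[0.48714222 0.07044481 0.1964449 ] [-2.60753605 -9.27901158  3.34235765] 0.039129842023737725 39.855220913887024 grasp [0.47901704 0.06993037 0.21361222]
[0.01, 0.0, 0.004]
[0.019, 0.0, 0.009]
[0.028, 0.0, 0.014]
[0.037, 0.0, 0.019]
[0.045, 0.0, 0.026]
[0.054, 0.0, 0.032]
[0.061, 0.0, 0.039]
[0.068, 0.0, 0.047]
[0.47755607 0.06920275 0.21175143] [0.0707, -0.0003, 0.048, -0.0003, 0.0065, 0.0045]
```

Emit:
step_arm(increments=[0.01, 0, 0.004, 0, 0, 0, 0.019, 0, 0.009, 0, 0, 0, 0.028, 0, 0.014, 0, 0, 0, 0.037, 0, 0.019, 0, 0, 0, 0.045, 0, 0.026, 0, 0, 0, 0.054, 0, 0.032, 0, 0, 0, 0.061, 0, 0.039, 0, 0, 0, 0.068, 0, 0.047, 0, 0, 0, 0.069, 0, 0.049, 0, 0, 0, 0.069, 0, 0.049, 0, 0, 0])

```text
time: 9.6
ee_pos: [0.4467, 0.0678, 0.1253]
orientation: [-3.138, 0.445, -3.073]
force: [-19.3, -12.3, 28.3]
grip_width: 0.0392
gripper_force: 44.3
```

```bash
python3 arc.py 1.1 1.1 1; python3 -c "
from h import *
print(handle(1.1),manip.sense()['qpos'])"
```

```text
[0.446701   0.06782497 0.12532585] [-19.31031117 -12.32212911  28.34358789] 0.03919021755249763 44.3462347984314 grasp [0.43853132 0.06732183 0.14247237]
[0.0, 0.0, 0.0]
[0.43594926 0.06654463 0.13995349] [-0.0136618  -0.2270519  -0.87283236  0.4807372   0.03235866 -0.07446717]
```

The door is on its stop. Releasing, retreating, and heading to the valve.

Emit:
step_arm(increments=[0, 0, 0, 0, 0, 0, 0, 0, 0, 0, 0, 0, 0, 0, -0.04, 0, 0, 0, 0, 0, -0.1, 0, 0, 0, 0, 0, -0.13, 0, 0, 0], grip=0.08)

```text
time: 10.22
ee_pos: [0.3911, 0.0669, 0.2428]
orientation: [3.134, 0.446, -3.071]
force: [0.3, -0.1, 0.3]
grip_width: 0.0799
gripper_force: 0.0
```

```bash
python3 - <<'E'
from h import *
R=Rt(45,.0695);G=np.array([.4407,-.3557,.039])
print(inc(G-R[:,2]*.10+np.array([0,0,.02]),R))
p=manip.get_image("top");q=manip.get_image("scene")
for t in("valve","bed","hub","door"):
    for pp in(p,q):
        m=mask(pp,t); print(t,m and (m["extent"],round(m["conf"],2)))
E
```

```text
[0.0887, -0.4256, 0.0947, 0.0081, -0.3393, 0.0001]
valve ([376.7, 254.9, 26.4, 18.0], 0.93)
valve ([223.0, 146.7, 21.4, 20.6], 0.77)
bed ([234.3, 166.3, 41.6, 16.3], 0.93)
bed ([241.1, 238.6, 46.2, 39.2], 0.83)
hub ([174.4, 169.1, 29.5, 22.5], 0.92)
hub ([303.8, 277.6, 26.4, 25.4], 0.74)
door ([148.6, 190.1, 145.8, 74.9], 0.83)
door ([260.2, 172.5, 134.7, 111.7], 0.89)
```

Emit:
step_arm(increments=[0.089, -0.426, 0.095, 0.008, -0.339, 0, 0.089, -0.426, 0.095, 0.008, -0.339, 0, 0.089, -0.426, 0.095, 0.008, -0.339, 0, 0.089, -0.426, 0.095, 0.008, -0.339, 0, 0.089, -0.426, 0.095, 0.008, -0.339, 0, 0.089, -0.426, 0.095, 0.008, -0.339, 0, 0.089, -0.426, 0.095, 0.008, -0.339, 0, 0.089, -0.426, 0.095, 0.008, -0.339, 0, 0.089, -0.426, 0.095, 0.008, -0.339, 0, 0.089, -0.426, 0.095, 0.008, -0.339, 0], grip=0.085)

```text
time: 11.98
ee_pos: [0.3829, -0.3595, 0.1128]
orientation: [3.137, 0.781, -3.076]
force: [0.4, 0.8, 0.3]
grip_width: 0.0848
gripper_force: 0.0
```

```bash
python3 - <<'E'
from h import *
p=manip.get_image("wrist"); im=cv2.cvtColor(p["image"],cv2.COLOR_RGB2BGR)
V=np.array([.4407,-.3557]);c,s=np.cos(.0695),np.sin(.0695)
for x,y in((1,1),(1,-1),(-1,-1),(-1,1)):
    X=np.r_[V+[c*x*.025-s*y*.023,s*x*.025+c*y*.023],.058]
    uv=proj(p,X)[0];cv2.drawMarker(im,tuple(int(round(v)) for v in uv),(0,0,255),1,14,1)
b=proj(p,[.4407,-.3557,.07])[0];cv2.drawMarker(im,tuple(int(round(v)) for v in b),(0,255,0),1,14,1)
cv2.imwrite("pics/w2.png",im)
R=Rt(45,.0695);G=np.array([.4407,-.3557,.039]);print(inc(G,R),manip.sense()["qpos"])
# bed from top-down views: zoom
t=manip.get_image("top");a=cv2.cvtColor(t["image"],cv2.COLOR_RGB2BGR)[155:200,160:290];a=cv2.resize(a,None,fx=6,fy=6,interpolation=cv2.INTER_CUBIC)
q=manip.get_image("scene");b2=cv2.cvtColor(q["image"],cv2.COLOR_RGB2BGR)[230:285,235:335];b2=cv2.resize(b2,None,fx=6,fy=6,interpolation=cv2.INTER_CUBIC)
cv2.imwrite("pics/bed.png",np.vstack([a,np.pad(b2,((0,0),(0,180),(0,0)))]))
np.save("P1.npy",{"top":t,"scene":q},allow_pickle=True)
E
```

```text
[0.0112, -0.0011, 0.1125, 0.0016, -0.0039, -0.0016] [-1.28168922  0.09118048 -0.7498559   0.51897048  0.7583744  -1.26594964]
```

View pics/w2.png

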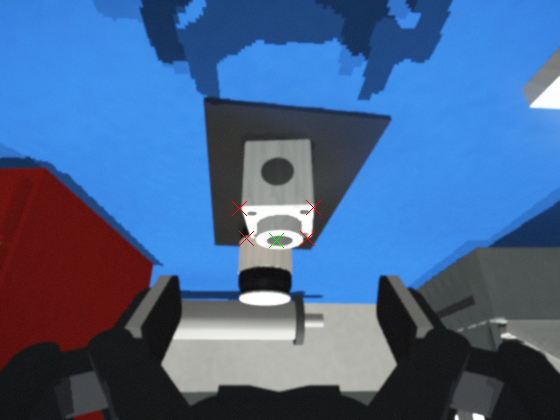

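View pics/bed.png

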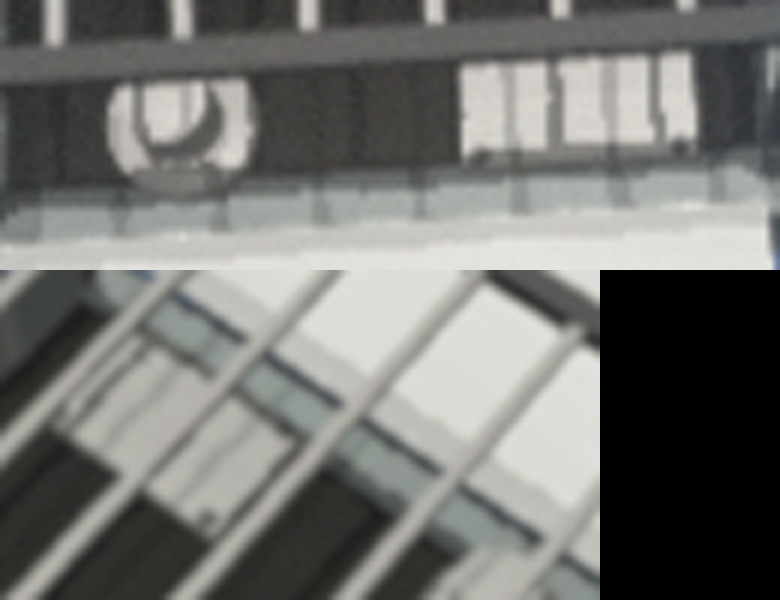

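The wrist view shows the valve top face at (243–313, 207–238), within about 3 px of the prediction. The second picture shows the bed plate from above at crop (460–697, 50–160) and from the scene camera at (55–300, 335–535). I'll fit the bed and grasp the valve.

Emit:
step_arm(increments=[0.011, -0.002, 0.03, 0, 0, 0, 0.011, -0.002, 0.06, 0, 0, 0, 0.011, -0.002, 0.085, 0, 0, 0, 0.011, -0.002, 0.105, 0, 0, 0, 0.011, -0.002, 0.112, 0, 0, 0, 0.011, -0.002, 0.112, 0, 0, 0])

```text
time: 12.88
ee_pos: [0.4544, -0.3565, 0.0272]
orientation: [-3.141, 0.782, -3.071]
force: [0.3, 0.3, -0.4]
grip_width: 0.0851
gripper_force: 0.0
```

Emit:
step_arm(increments=[0, 0, 0, 0, 0, 0, 0, 0, 0, 0, 0, 0, 0, 0, 0, 0, 0, 0, 0, 0, 0, 0, 0, 0, 0, 0, 0, 0, 0, 0], grip=0.03, force=60)

```text
time: 13.5
ee_pos: [0.4543, -0.3574, 0.0276]
orientation: [3.141, 0.784, -3.073]
force: [-3.8, 2.5, 7.5]
grip_width: 0.0453
gripper_force: 61.8
```

```bash
python3 - <<'E'
from h import *
from scipy.optimize import least_squares
P=np.load("P1.npy",allow_pickle=True).item();t,s=P["top"],P["scene"]
ct=lambda u,v:(160+u/6,155+v/6);cs=lambda u,v:(235+u/6,230+(v-270)/6)
obs=[(t,-.032,.05,ct(462,155)),(t,-.032,-.05,ct(697,149)),(s,-.032,.05,cs(300,440)),(s,-.032,-.05,cs(140,335)),(s,.032,.05,cs(210,535)),(s,.032,-.05,cs(55,425))]
def f(q):
    return np.concatenate([proj(p,cw(q[0]+x,q[1]+y,.1))[0]-uv for p,x,y,uv in obs])
r=least_squares(f,[.06,-.08],loss="soft_l1");print(r.x,np.round(r.fun,1))
S=manip.sense();R0=Ro.from_euler("xyz",S["orientation"]).as_matrix();print("grasp",S["ee_pos"]-R0[:,2]*.019)
# lift rows
print("up",R0.T@[0,0,.1])
E
```

```text
[ 0.06367877 -0.08132904] [-1.1  1.2 -0.6 -0.1  0.6  0.3 -2.3 -2.7 -0.1  1.9 -4.1 -1.3]
grasp [ 0.4408887  -0.35833564  0.04103516]
up [-7.05823794e-02  2.20287841e-05 -7.08387410e-02]
```

Emit:
step_arm(increments=[-0.015, 0, -0.015, 0, 0, 0, -0.04, 0, -0.04, 0, 0, 0, -0.08, 0, -0.08, 0, 0, 0, -0.12, 0, -0.12, 0, 0, 0, -0.14, 0, -0.14, 0, 0, 0, -0.14, 0, -0.14, 0, 0, 0])

```text
time: 14.25
ee_pos: [0.4552, -0.3591, 0.2272]
orientation: [-3.134, 0.783, -3.068]
force: [-0.0, -1.1, -3.3]
grip_width: 0.0455
gripper_force: 62.1
```

```bash
python3 - <<'E'
from h import *
R=Rt(45);print(inc(cw(-.20,-.081,.285),R))
E
```

```text
[-0.0267, 0.3448, -0.0388, -0.0008, -0.0026, 0.0071]
```

Emit:
step_arm(increments=[-0.004, 0.04, -0.006, 0, 0, 0, -0.01, 0.09, -0.015, 0, -0.001, 0.003, -0.016, 0.14, -0.025, -0.001, -0.003, 0.007, -0.02, 0.19, -0.03, -0.001, -0.003, 0.007, -0.024, 0.24, -0.035, -0.001, -0.003, 0.007, -0.027, 0.29, -0.039, -0.001, -0.003, 0.007, -0.027, 0.33, -0.039, -0.001, -0.003, 0.007, -0.027, 0.345, -0.039, -0.001, -0.003, 0.007, -0.027, 0.345, -0.039, -0.001, -0.003, 0.007])

```text
time: 15.38
ee_pos: [0.4209, -0.0118, 0.2672]
orientation: [3.13, 0.779, -3.082]
force: [1.0, -1.0, -2.2]
grip_width: 0.0454
gripper_force: 62.8
```

```bash
python3 - <<'E'
from h import *
R=Rt(45)
S=manip.sense();R0=Ro.from_euler("xyz",S["orientation"]).as_matrix();print("grasp",S["ee_pos"]-R0[:,2]*.019,cw(-.2,-.081,.285),S["qpos"])
for k in(.2,.4,.6,.8,1):print(inc(cw(-.2+k*.262,-.081,.285-k*.133),R))
print(inc(cw(.062,-.081,.1375),R))
E
```

```text
grasp [ 0.40753892 -0.01279801  0.28073068] [ 0.4098712  -0.01628655  0.285     ] [-0.42488074 -0.65870848 -0.91772525  0.59775572  0.34412272 -0.35985265]
[-0.0232, -0.0042, 0.0542, 0.0085, -0.0062, -0.0029]
[-0.0418, -0.0046, 0.1099, 0.0085, -0.0062, -0.0029]
[-0.0604, -0.005, 0.1656, 0.0085, -0.0062, -0.0029]
[-0.079, -0.0054, 0.2214, 0.0085, -0.0062, -0.0029]
[-0.0976, -0.0059, 0.2771, 0.0085, -0.0062, -0.0029]
[-0.0874, -0.006, 0.2875, 0.0085, -0.0062, -0.0029]
```

Emit:
step_arm(increments=[-0.012, -0.003, 0.02, 0.003, -0.002, -0.001, -0.023, -0.004, 0.05, 0.006, -0.004, -0.002, -0.033, -0.004, 0.08, 0.006, -0.004, -0.002, -0.042, -0.005, 0.11, 0.006, -0.004, -0.002, -0.051, -0.005, 0.138, 0.006, -0.004, -0.002, -0.06, -0.005, 0.166, 0.006, -0.004, -0.002, -0.07, -0.005, 0.194, 0.006, -0.004, -0.002, -0.079, -0.005, 0.221, 0.006, -0.004, -0.002, -0.088, -0.006, 0.25, 0.006, -0.004, -0.002, -0.095, -0.006, 0.27, 0.006, -0.004, -0.002, -0.098, -0.006, 0.277, 0.006, -0.004, -0.002, -0.098, -0.006, 0.277, 0.006, -0.004, -0.002, -0.098, -0.006, 0.277, 0.006, -0.004, -0.002])

```text
time: 17.0
ee_pos: [0.6869, -0.0022, 0.1443]
orientation: [3.141, 0.788, -3.08]
force: [-0.3, -0.2, -1.9]
grip_width: 0.0455
gripper_force: 62.6
```

```bash
python3 - <<'E'
from h import *
R=Rt(45);S=manip.sense();R0=Ro.from_euler("xyz",S["orientation"]).as_matrix();print("grasp",S["ee_pos"]-R0[:,2]*.019,cw(.062,-.081,.152))
print(inc(cw(.062,-.081,.138),R))
P={n:manip.get_image(n) for n in("top","scene")};b=[]
for n,(x,y,w,h) in(("top",(200,150,100,65)),("scene",(225,200,100,85))):
    b.append(cv2.resize(cv2.cvtColor(P[n]["image"],cv2.COLOR_RGB2BGR)[y:y+h,x:x+w],None,fx=4,fy=4,interpolation=cv2.INTER_CUBIC))
cv2.imwrite("pics/pl.png",np.vstack(b))
E
```

```text
grasp [ 0.67343516 -0.00307479  0.15767776] [6.71338154e-01 4.17713950e-04 1.52000000e-01]
[0.0153, 0.0036, 0.0125, -0.0016, 0.0025, -0.0018]
```

View pics/pl.png

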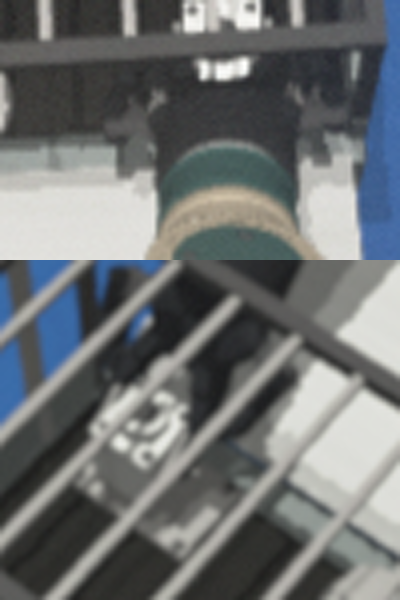

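The picture shows the valve's top face over the bed plate: in the scene crop at (95–190, 360–468) with the bed's free part at +y, (80–240, 455–555). I'll check this numerically.

```bash
python3 - <<'E'
from h import *
p=manip.get_image("scene")
S=manip.sense();R0=Ro.from_euler("xyz",S["orientation"]).as_matrix();g=S["ee_pos"]-R0[:,2]*.019
crop=lambda uv:np.round([(uv[0]-225)*4,(uv[1]-200)*4+260])
c,s=np.cos(CY),np.sin(CY)
for x,y in((1,1),(1,-1),(-1,-1),(-1,1)):
    X=g+[c*x*.025-s*y*.023,s*x*.025+c*y*.023,.017]
    print("valve top",x,y,crop(proj(p,X)[0]),"bed",crop(proj(p,cw(.062+x*.032,-.081+y*.05,.1))[0]))
E
```

```text
valve top 1 1 [146. 470.] bed [182. 563.]
valve top 1 -1 [ 88. 429.] bed [ 62. 476.]
valve top -1 -1 [141. 376.] bed [126. 411.]
valve top -1 1 [198. 415.] bed [244. 493.]
```

Emit:
step_arm(increments=[0.008, 0.0035, 0.005, -0.001, 0, 0, 0.011, 0.0035, 0.008, -0.001, 0, 0, 0.0135, 0.0035, 0.0105, -0.001, 0, 0, 0.0145, 0.0035, 0.0115, -0.001, 0, 0, 0.015, 0.0035, 0.012, -0.001, 0, 0, 0.015, 0.0035, 0.012, -0.001, 0, 0])

```text
time: 17.9
ee_pos: [0.6856, 0.0015, 0.1258]
orientation: [3.141, 0.789, -3.08]
force: [0.5, -1.1, -2.1]
grip_width: 0.0451
gripper_force: 62.6
```

```bash
python3 - <<'E'
from h import *
S=manip.sense();R0=Ro.from_euler("xyz",S["orientation"]).as_matrix();print("grasp",S["ee_pos"]-R0[:,2]*.019,cw(.062,-.081,.137),R0.T@[0,0,-.001],S["force"])
E
```

```text
grasp [6.72165129e-01 6.35752185e-04 1.39138321e-01] [6.71338154e-01 4.17713950e-04 1.37000000e-01] [ 7.09780415e-04 -6.87823261e-07  7.04422664e-04] [ 0.48268283 -1.14663351 -2.12116337]
```

No contact yet, about 2 mm to go. Lowering until the force changes.

Emit:
step_arm(increments=[0.0007, 0, 0.0007, 0, 0, 0, 0.0014, 0, 0.0014, 0, 0, 0, 0.0014, 0, 0.0014, 0, 0, 0])

```text
time: 18.27
ee_pos: [0.6856, 0.0015, 0.1238]
orientation: [3.141, 0.789, -3.079]
force: [-0.3, -0.0, -2.0]
grip_width: 0.0456
gripper_force: 62.8
```

Emit:
step_arm(increments=[0.0007, 0, 0.0007, 0, 0, 0, 0.0014, 0, 0.0014, 0, 0, 0, 0.0014, 0, 0.0014, 0, 0, 0])

```text
time: 18.65
ee_pos: [0.6868, 0.0015, 0.1238]
orientation: [3.141, 0.793, -3.079]
force: [-4.3, -0.2, 6.2]
grip_width: 0.0452
gripper_force: 63.9
```

Contact felt. Releasing and retreating.

Emit:
step_arm(increments=[0, 0, 0, 0, 0, 0, 0, 0, 0, 0, 0, 0, 0, 0, 0, 0, 0, 0, 0, 0, -0.02, 0, 0, 0, 0, 0, -0.05, 0, 0, 0, 0, 0, -0.09, 0, 0, 0, 0, 0, -0.14, 0, 0, 0, 0, 0, -0.19, 0, 0, 0, 0, 0, -0.24, 0, 0, 0, 0, 0, -0.24, 0, 0, 0], grip=0.064)

```text
time: 19.9
ee_pos: [0.5159, -0.0099, 0.2959]
orientation: [-3.138, 0.797, -3.077]
force: [0.4, 0.0, 0.4]
grip_width: 0.0641
gripper_force: 0.0
```

```bash
python3 - <<'E'
from h import *
P={n:manip.get_image(n) for n in("wrist","scene")}
a=cv2.resize(cv2.cvtColor(P["wrist"]["image"],cv2.COLOR_RGB2BGR),None,fx=.8,fy=.8)
b=cv2.resize(cv2.cvtColor(P["scene"]["image"],cv2.COLOR_RGB2BGR)[200:284,225:310],None,fx=4,fy=4,interpolation=cv2.INTER_CUBIC)
cv2.imwrite("pics/v.png",np.hstack([a,b]))
R=Rt(65);q=handle(1.1)
print(manip.sense()["ee_pos"],inc(q-R[:,2]*.13,R))
p=P["wrist"];m=mask(p,"valve");print(m and (m["extent"],m["conf"]));m=mask(p,"bed");print(m and (m["extent"],m["conf"]))
for x,y in((1,1),(1,-1),(-1,-1),(-1,1)):print(proj(p,cw(.062+x*.032,-.081+y*.05,.1)), proj(p,cw(.062+x*.025,-.081+y*.023,.154)))
E
```

```text
[ 0.51554819 -0.00943694  0.29126678] [0.1216, 0.0807, -0.0507, -0.0007, 0.354, -0.0013]
([258.9, 134.5, 45.3, 68.4], 0.71)
([228.7, 117.8, 97.5, 45.5], 0.74)
[[319.90838001 159.87748295]] [[298.9740996  196.33198554]]
[[237.35959694 159.87498483]] [[258.04007381 196.31514944]]
[[230.56296556 124.74729787]] [[255.18446405 172.26270487]]
[[326.37376761 124.71499436]] [[301.52000104 172.27010905]]
```

View pics/v.png

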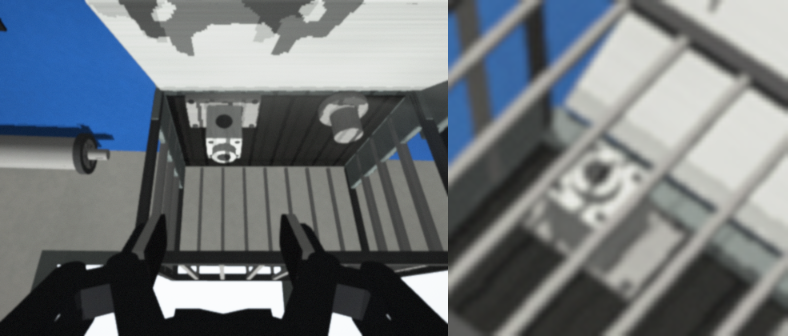

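The pictures show the valve standing upright on the bed plate. I'll check its centring numerically, with the camera at rest.

```bash
cat > chk.py <<'E'
from h import *
from scipy.optimize import minimize
def sil(p,pts):
    m=np.zeros((420*4,560*4),np.uint8)
    cv2.fillConvexPoly(m,cv2.convexHull(np.round(proj(p,pts)*4+1.5).astype(np.int32)),1);return cv2.resize(m.astype(np.float32),(560,420),interpolation=cv2.INTER_AREA)
def body(x,y,th):
    c,s=np.cos(th),np.sin(th);L=[(a*.025,b*.023,z) for a in(1,-1) for b in(1,-1) for z in(0,.054)]+[(.016*np.cos(k),.016*np.sin(k),.066) for k in np.linspace(0,6.2,16)]
    return np.array([cw(x+c*a-s*b,y+s*a+c*b,z+.1) for a,b,z in L])
def bed(x,y):return np.array([cw(x+a*.032,y+b*.05,.09+z) for a in(1,-1) for b in(1,-1) for z in(0,.01)])
p=manip.get_image("wrist")
V=mask(p,"valve");B=mask(p,"bed");v=V["pixels"].astype(float);b=np.maximum(v,B["pixels"])
f=lambda q:((sil(p,body(q[0],q[1],q[2]))-v)**2).sum()
r=minimize(f,[.062,-.078,0],method="Nelder-Mead",options=dict(initial_simplex=[[.062,-.078,0],[.07,-.078,0],[.062,-.07,0],[.062,-.078,.1]]));print("valve",r.x,r.fun,v.sum())
body_q=r.x
g=lambda q:((np.maximum(sil(p,bed(*q)),sil(p,body(*body_q)))-b)**2).sum()
r2=minimize(g,[.062,-.081],method="Nelder-Mead",options=dict(initial_simplex=[[.062,-.081],[.07,-.081],[.062,-.073]]));print("bed",r2.x,r2.fun,b.sum())
G=cv2.cvtColor(p["image"],cv2.COLOR_RGB2GRAY)
uv=proj(p,cw(.037,-.081,.1))[0];print(uv,p["cam_to_world"][:3,3])
c=int(round(V["extent"][0]));w=int(V["extent"][2])
print("cols left of valve",G[105:170,c-8],"\nvalve mid-left",G[105:215,c+8])
E
python3 chk.py
```

```text
valve [ 0.06548221 -0.07996552 -0.01021979] 140.9140625 2936.0
bed [ 0.06092859 -0.0805694 ] 269.75 5435.0
[276.86742398 137.26441839] [ 0.35787725 -0.01766196  0.33268937]
cols left of valve [240 239 238 238 240 240 240 240 239 238 237 236 229 222 219 212 188 146
 110  89  85  85  93  88  92  95  99 108 113 118 117 143 186 207 208 201
 194 186 169 156 153 157 154 155 151 150 148 148 149 150 149 143 132 122
 121 117 114 113 115 114 104  78  52  40  34] 
valve mid-left [240 239 238 239 240 240 240 240 240 238 238 235 229 221 217 208 181 139
 107  98  92  97  95  98  94  97  97  98 104 106 122 155 177 182 166 142
 126 119 120 121 122 121 119 120 118 123 121 120 124 124 124 123 120 123
 120 119 122 123 123 124 124 126 126 125 126 127 128 126 125 125 125 125
 127 128 126 145 188 225 234 235 234 233 232 230 222 198 160 130 120 115
 117 119 121 133 159 197 222 232 233 234 233 229 214 175 116  66  46  42
  46  65]
```

The valve is upright and within a few mm of the bed's centre. Now back to the handle.

Emit:
step_arm(increments=[0.04, 0.03, -0.05, 0, 0.1, 0, 0.08, 0.06, -0.051, 0, 0.25, 0, 0.122, 0.081, -0.051, 0, 0.354, 0, 0.122, 0.081, -0.051, 0, 0.354, 0, 0.122, 0.081, -0.051, 0, 0.354, 0], grip=0.08)

```text
time: 20.88
ee_pos: [0.3894, 0.0638, 0.2402]
orientation: [3.141, 0.436, -3.079]
force: [0.3, 0.1, -0.0]
grip_width: 0.0803
gripper_force: 0.0
```

```bash
python3 - <<'E'
from h import *
R=Rt(65);g=np.array([.4385,.0673,.1425])
print(manip.sense()["ee_pos"],inc(g,R))
E
```

```text
[0.38939832 0.06383646 0.24020507] [-0.0034, 0.0003, 0.1284, 0.0002, -0.0005, -0.0009]
```

Emit:
step_arm(increments=[-0.003, 0, 0.04, 0, 0, 0, -0.003, 0, 0.08, 0, 0, 0, -0.003, 0, 0.11, 0, 0, 0, -0.003, 0, 0.128, 0, 0, 0, -0.003, 0, 0.128, 0, 0, 0])

```text
time: 21.5
ee_pos: [0.4451, 0.0667, 0.1243]
orientation: [3.141, 0.433, -3.081]
force: [0.5, 0.9, -0.4]
grip_width: 0.0802
gripper_force: 0.0
```

Emit:
step_arm(increments=[0, 0, 0, 0, 0, 0, 0, 0, 0, 0, 0, 0, 0, 0, 0, 0, 0, 0, 0, 0, 0, 0, 0, 0, 0, 0, 0, 0, 0, 0], grip=0.03, force=40)

```text
time: 22.12
ee_pos: [0.4458, 0.0676, 0.1269]
orientation: [3.141, 0.438, -3.079]
force: [-3.4, -0.2, 6.2]
grip_width: 0.0388
gripper_force: 40.1
```

```bash
python3 arc.py 1.1 0.4 14
```

```text
[0.44581671 0.06764662 0.12692744] [-3.36086923 -0.22029905  6.20591126] 0.038772794945736495 40.08419394493103 grasp [0.43778297 0.06713116 0.14413771]
[-0.006, 0.0, -0.006]
[-0.012, 0.0, -0.013]
[-0.019, 0.0, -0.018]
[-0.026, 0.0, -0.024]
[-0.033, 0.0, -0.029]
[-0.04, 0.0, -0.034]
[-0.048, 0.0, -0.038]
[-0.056, 0.0, -0.042]
[-0.064, 0.0, -0.046]
[-0.072, 0.0, -0.049]
[-0.08, 0.0, -0.052]
[-0.089, 0.0, -0.054]
[-0.097, 0.0, -0.056]
[-0.106, 0.0, -0.057]
```

Emit:
step_arm(increments=[-0.006, 0, -0.006, 0, 0, 0, -0.012, 0, -0.013, 0, 0, 0, -0.019, 0, -0.018, 0, 0, 0, -0.026, 0, -0.024, 0, 0, 0, -0.033, 0, -0.029, 0, 0, 0, -0.04, 0, -0.034, 0, 0, 0, -0.048, 0, -0.038, 0, 0, 0, -0.056, 0, -0.042, 0, 0, 0, -0.064, 0, -0.046, 0, 0, 0, -0.072, 0, -0.049, 0, 0, 0, -0.08, 0, -0.052, 0, 0, 0, -0.089, 0, -0.054, 0, 0, 0, -0.097, 0, -0.056, 0, 0, 0, -0.106, 0, -0.057, 0, 0, 0])

```text
time: 23.88
ee_pos: [0.517, 0.0723, 0.2227]
orientation: [3.14, 0.435, -3.079]
force: [-10.6, -1.4, 2.6]
grip_width: 0.0388
gripper_force: 41.2
```

```bash
python3 arc.py 0.4 0 8; python3 -c "
from h import *
print(handle(.4),handle(0))"
```

```text
[0.51699699 0.07225565 0.22272051] [-10.56498454  -1.40489973   2.61121507] 0.038834690288925965 41.150012612342834 grasp [0.50901528 0.07173348 0.23995477]
[-0.009, 0.0, -0.001]
[-0.018, 0.0, -0.002]
[-0.026, 0.0, -0.002]
[-0.035, 0.0, -0.002]
[-0.044, 0.0, -0.001]
[-0.053, 0.0, 0.0]
[-0.061, 0.0, 0.002]
[-0.07, 0.0, 0.004]
[0.50765371 0.07112559 0.23688217] [0.5723651  0.07525978 0.263     ]
```

Emit:
step_arm(increments=[-0.009, 0, -0.001, 0, 0, 0, -0.018, 0, -0.002, 0, 0, 0, -0.026, 0, -0.002, 0, 0, 0, -0.035, 0, -0.002, 0, 0, 0, -0.044, 0, -0.001, 0, 0, 0, -0.053, 0, 0, 0, 0, 0, -0.061, 0, 0.002, 0, 0, 0, -0.067, 0, 0.003, 0, 0, 0, -0.071, 0, 0.004, 0, 0, 0, -0.071, 0, 0.004, 0, 0, 0])

```text
time: 25.12
ee_pos: [0.5853, 0.0767, 0.2506]
orientation: [3.14, 0.44, -3.078]
force: [-1.5, 1.4, 0.5]
grip_width: 0.0388
gripper_force: 40.4
```

```bash
python3 arc.py 0 0 1; python3 -c "
from h import *
print(handle(0),handle(.03))"
```

```text
[0.58530223 0.07672075 0.25057626] [-1.45799776  1.43008211  0.50746691] 0.038756018175310665 40.36422371864319 grasp [0.57722254 0.0761804  0.26776424]
[0.0, 0.0, 0.0]
[0.5723651  0.07525978 0.263     ] [0.56720081 0.07492986 0.2619623 ]
```

Emit:
step_arm(increments=[-0.002, 0, 0.001, 0, 0, 0, -0.004, 0, 0.002, 0, 0, 0, -0.006, 0, 0.003, 0, 0, 0, -0.006, 0, 0.003, 0, 0, 0])

```text
time: 25.62
ee_pos: [0.5923, 0.0771, 0.2517]
orientation: [3.14, 0.442, -3.079]
force: [-4.3, 2.3, 4.7]
grip_width: 0.039
gripper_force: 40.5
```

Emit:
step_arm(increments=[-0.002, 0, 0.001, 0, 0, 0, -0.004, 0, 0.002, 0, 0, 0, -0.006, 0, 0.003, 0, 0, 0, -0.006, 0, 0.003, 0, 0, 0])

```text
time: 26.12
ee_pos: [0.5934, 0.0772, 0.2511]
orientation: [3.141, 0.432, -3.078]
force: [-30.6, -1.2, 25.0]
grip_width: 0.0387
gripper_force: 39.7
```

```bash
python3 - <<'E'
from h import *
for n in("top","scene"):
    p=manip.get_image(n);im=cv2.cvtColor(p["image"],cv2.COLOR_RGB2HSV)
    m=mask(p,"door");print(n,m and (m["extent"],m["conf"]))
    # profile across the door's top edge at local y=+-.12, z=.275
    for y in(.12,-.12,-.14):
        xs=np.arange(-.04,.03,.003);uv=proj(p,np.array([cw(x,y,.275) for x in xs]))
        print(y,[int(im[int(round(v)),int(round(u)),2]) for u,v in uv])
E
```

```text
top ([134.8, 168.0, 154.4, 31.6], 0.72)
0.12 [71, 73, 71, 72, 76, 86, 101, 106, 101, 103, 101, 103, 105, 103, 115, 240, 248, 244, 242, 229, 96, 80, 73, 94]
-0.12 [75, 77, 91, 103, 101, 101, 100, 100, 99, 102, 102, 103, 101, 103, 117, 241, 249, 247, 244, 229, 208, 178, 115, 97]
-0.14 [76, 78, 97, 103, 104, 102, 101, 104, 102, 102, 104, 102, 101, 100, 112, 188, 247, 246, 244, 168, 91, 58, 66, 91]
scene ([249.8, 193.6, 107.6, 96.6], 0.69)
0.12 [106, 106, 106, 105, 106, 104, 105, 106, 105, 106, 106, 104, 102, 97, 98, 99, 95, 135, 144, 170, 176, 179, 179, 158]
-0.12 [177, 177, 177, 177, 177, 175, 176, 176, 176, 176, 175, 176, 167, 126, 96, 97, 91, 75, 53, 59, 94, 105, 105, 105]
-0.14 [177, 177, 177, 178, 177, 176, 177, 178, 177, 178, 177, 177, 163, 115, 101, 97, 91, 101, 141, 175, 146, 146, 146, 174]
```

The force rose to 31 N and the door's top edge now lies at the cage origin plane, so the door is shut. Releasing and retreating.

Emit:
step_arm(increments=[0, 0, 0, 0, 0, 0, 0, 0, 0, 0, 0, 0, 0, 0, -0.02, 0, 0, 0, 0, 0, -0.05, 0, 0, 0, 0.01, 0, -0.1, 0, 0, 0, 0.02, 0, -0.12, 0, 0, 0], grip=0.07)

```text
time: 27.08
ee_pos: [0.5296, 0.0724, 0.3524]
orientation: [3.141, 0.442, -3.079]
force: [-0.4, 0.0, -0.2]
grip_width: 0.07
gripper_force: 0.0
```

```bash
python3 - <<'E'
from h import *
R=Rt(45);b=np.array([.5782,.2816,.23])
c,s=np.cos(CY),np.sin(CY)
off=lambda x:b+[c*x-s*.01,s*x+c*.01,0]
print(manip.sense()["ee_pos"],inc(off(-.075),R,0),R.T@[c*.01,s*.01,0])
for n in("top","scene"):
    p=manip.get_image(n);im=cv2.cvtColor(p["image"],cv2.COLOR_RGB2HSV)
    for y in(.12,.05,-.05,-.12):
        xs=np.arange(-.04,.03,.003);uv=proj(p,np.array([cw(x,y,.275) for x in xs]))
        print(y,[int(im[int(round(v)),int(round(u)),2]) for u,v in uv])
    m=mask(p,"switch_tip");print(m and m["extent"])
E
```

```text
[0.52960626 0.07244861 0.35241322] [0.0646, 0.2156, 0.1049, -0.0007, -0.343, -0.0012] [-7.07106781e-03 -7.53391000e-20  7.07106781e-03]
0.12 [75, 75, 72, 75, 73, 90, 103, 101, 103, 102, 107, 106, 105, 103, 118, 243, 249, 247, 247, 234, 97, 86, 74, 98]
0.05 [70, 77, 93, 104, 103, 104, 105, 107, 107, 112, 106, 106, 107, 109, 115, 241, 248, 247, 237, 223, 205, 184, 79, 96]
-0.05 [76, 79, 95, 104, 106, 105, 105, 105, 107, 104, 103, 106, 105, 106, 118, 243, 249, 249, 234, 222, 214, 182, 118, 98]
-0.12 [79, 87, 101, 106, 106, 102, 106, 105, 104, 104, 105, 107, 104, 105, 119, 245, 251, 250, 246, 233, 212, 185, 118, 103]
None
0.12 [107, 107, 105, 105, 105, 105, 105, 106, 107, 106, 106, 105, 102, 97, 100, 100, 95, 136, 143, 170, 177, 180, 180, 158]
0.05 [158, 158, 157, 158, 158, 158, 156, 155, 156, 156, 157, 152, 152, 125, 98, 98, 85, 66, 53, 87, 96, 103, 104, 104]
-0.05 [180, 182, 181, 180, 178, 180, 181, 182, 181, 182, 183, 183, 168, 116, 98, 98, 94, 77, 80, 100, 100, 113, 115, 116]
-0.12 [179, 178, 178, 178, 178, 176, 175, 177, 178, 177, 176, 176, 169, 125, 96, 96, 90, 74, 53, 59, 94, 106, 105, 105]
[373.8, 266.8, 16.1, 28.0]
```

Emit:
step_arm(increments=[0.02, 0.05, 0, 0, -0.1, 0, 0.04, 0.1, 0.03, 0, -0.2, 0, 0.055, 0.16, 0.06, 0, -0.3, 0, 0.065, 0.216, 0.105, 0, -0.343, 0, 0.065, 0.216, 0.105, 0, -0.343, 0, 0.065, 0.216, 0.105, 0, -0.343, 0], grip=0.0)

```text
time: 28.02
ee_pos: [0.4994, 0.2877, 0.2236]
orientation: [-3.14, 0.775, -3.077]
force: [-0.7, -0.5, 0.2]
grip_width: -0.0002
gripper_force: 0.0
```

```bash
python3 - <<'E'
from h import *
R=Rt(45);b=np.array([.5782,.2816,.23])
c,s=np.cos(CY),np.sin(CY)
off=lambda x:b+[c*x-s*.01,s*x+c*.01,0]
S=manip.sense();print(S["ee_pos"],S["qpos"],inc(off(-.04),R,0),inc(off(.04),R,0),inc(off(.055),R,0))
E
```

```text
[0.49941784 0.28772742 0.22361033] [ 0.5883045  -0.14919039 -0.74277793  0.27445157 -0.35895396  0.39126114] [-0.0318, -0.0011, 0.0222, -0.001, -0.0104, 0.0008] [-0.0889, -0.0011, 0.0782, -0.001, -0.0104, 0.0008] [-0.0997, -0.0011, 0.0887, -0.001, -0.0104, 0.0008]
```

Emit:
step_arm(increments=[-0.018, -0.001, 0.01, 0, 0, 0, -0.032, -0.001, 0.022, 0, 0, 0, -0.042, -0.001, 0.032, 0, 0, 0, -0.052, -0.001, 0.042, 0, 0, 0, -0.062, -0.001, 0.052, 0, 0, 0, -0.072, -0.001, 0.062, 0, 0, 0, -0.08, -0.001, 0.07, 0, 0, 0, -0.089, -0.001, 0.078, 0, 0, 0, -0.089, -0.001, 0.078, 0, 0, 0])

```text
time: 29.15
ee_pos: [0.6185, 0.2939, 0.2327]
orientation: [3.14, 0.779, -3.08]
force: [-0.4, -0.2, 1.1]
grip_width: -0.0
gripper_force: 0.0
```

```bash
cat > sw.py <<'E'
from h import *
M={}
for n in("top","scene"):
    p=manip.get_image(n)
    for t in("switch_tip","switch"):
        m=mask(p,t);
        if m: ys,xs=np.nonzero(m["pixels"]);print(n,t,np.round(m["extent"],1),round(m["conf"],2),xs.mean().round(1),ys.mean().round(1))
for n,th in [(n,th) for n in("top","scene") for th in(-.5,.5)]:
    p=manip.get_image(n);print(n,th,proj(p,cw(.0206+.07*np.sin(th),.2056,.178+.07*np.cos(th))))
E
python3 sw.py
```

```text
top switch_tip [114.  164.7  14.4  20.2] 0.5 121.9 171.5
top switch [113.6 160.1  16.1  25.3] 0.45 122.3 171.9
scene switch_tip [364.2 286.   12.4  14.4] 0.6 370.6 292.9
scene switch [249.9 190.2 110.5  97.5] 0.63 302.7 241.9
top -0.5 [[119.54386984 193.82361285]]
top 0.5 [[119.60329467 163.32122177]]
scene -0.5 [[385.14465784 271.95446113]]
scene 0.5 [[368.98196741 294.2509291 ]]
```

Emit:
step_arm(increments=[-0.003, 0, 0.003, 0, 0, 0, -0.006, 0, 0.006, 0, 0, 0, -0.006, 0, 0.006, 0, 0, 0])

```text
time: 30.02
ee_pos: [0.6228, 0.2943, 0.2311]
orientation: [-3.141, 0.773, -3.076]
force: [-22.5, -1.4, 12.0]
grip_width: 0.0003
gripper_force: 12.4
```

Emit:
step_arm(increments=[0.01, 0, -0.01, 0, 0, 0, 0.04, 0, -0.04, 0, 0, 0, 0.07, 0, -0.08, 0, 0, 0, 0.08, 0, -0.13, 0, 0, 0, 0.08, 0, -0.17, 0, 0, 0, 0.08, 0, -0.17, 0, 0, 0])

```text
time: 30.78
ee_pos: [0.4502, 0.2845, 0.3014]
orientation: [3.135, 0.784, -3.082]
force: [0.5, -0.5, -0.3]
grip_width: -0.0004
gripper_force: 0.0
```

```bash
python3 sw.py; python3 - <<'E'
from h import *
s=manip.sense();print(s["time"],s["ee_pos"],s["force"])
p=manip.get_image("top");im=cv2.cvtColor(p["image"],cv2.COLOR_RGB2HSV)
for y in(.12,-.12):
    uv=proj(p,np.array([cw(x,y,.275) for x in np.arange(-.04,.03,.003)]));print(y,[int(im[int(round(v)),int(round(u)),2]) for u,v in uv])
q=manip.get_image("scene")
for t in("valve","canister","hub"):
    for pp in(p,q):
        m=mask(pp,t);print(t,m and (np.round(m["extent"],1),round(m["conf"],2)))
for X in (cw(.064,-.08,.154),): print(proj(p,X),proj(q,X))
E
```

```text
top switch_tip [115.5 160.4  12.9  23.7] 0.63 121.7 170.5
top switch [114.1 162.6  13.2  24. ] 0.58 121.2 169.7
scene switch_tip [367.3 286.5   8.4  14.5] 0.64 370.9 292.6
scene switch [364.6 288.6  11.   10.2] 0.62 371.0 292.8
top -0.5 [[119.54386984 193.82361285]]
top 0.5 [[119.60329467 163.32122177]]
scene -0.5 [[385.14465784 271.95446113]]
scene 0.5 [[368.98196741 294.2509291 ]]
31.275 [0.45023487 0.28291258 0.29642659] [-0.39375267  0.22608299 -0.81850821]
0.12 [79, 78, 76, 77, 80, 90, 106, 105, 109, 106, 104, 109, 108, 109, 119, 245, 250, 248, 248, 236, 99, 87, 75, 102]
-0.12 [84, 85, 101, 110, 109, 109, 109, 107, 106, 109, 109, 113, 109, 110, 124, 246, 251, 250, 247, 238, 218, 189, 119, 106]
valve (array([247.3, 156.2,  16.8,  13.2]), 0.54)
valve (array([251.5, 235.9,  25.6,  30.3]), 0.76)
canister (array([376.9, 197.4,  29.8,  21.9]), 0.73)
canister (array([187.7, 165.1,  25.5,  26.5]), 0.63)
hub None
hub (array([308. , 278.1,  21.8,  23.4]), 0.85)
[[253.62565948 162.45935549]] [[262.54686358 246.01519987]]
```

```bash
python3 -c "
from plant import manip
print(manip.sign_off())"
```

```text
the job is handed in; nothing more can be done
None
```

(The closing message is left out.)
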